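# Clip the stained-slide rack onto the snap hook to drip dry

### The arm

A 7-joint arm with a two-finger parallel gripper is mounted at the origin on the work surface. World frame = base frame: x ahead of the robot, y to its left, z up, the work surface at z = 0. Lengths are in mm, angles in rad, forces in N, time in s.
With the tool pointing down it reaches from about 425 to 950 mm from the base axis. Payload 4.7 kg.
Tool frame: the origin (TCP) lies at the very end of the fingers, on their centre line; the grasp point (between the pads) lies 19 mm behind it; z points along the fingers, y is the line along which they close (so a half turn about z gives the same grasp; the last joint's range is limited). The gripper opens to 85 mm and grips with 20 to 120 N. Pads are 22 mm wide; open, the fingers measure 114 mm over their backs; the gripper's body (76 mm by 85 mm) begins 54 mm behind the grasp point. The pads swing forward as they close: fully open they stand 13 mm farther back than shut.
Start: joints at [-1.243, 0.469, -0.049, 1.532, 0.024, 1.141, -0.082], TCP at [235.723, 632.521, 231.335] pointing down, gripper open.
Joint ranges: [-2.59, 2.59], [-0.33, 1.99], [-1.39, 1.29], [0.1, 2.45], [-1.04, 4.18], [0.21, 1.99], [-2.66, 2.66]. Speed limits (rad/s): [2.57, 2.57, 3.14, 3.14, 3.14, 3.14, 3.14].

### API

Orientations are given as a unit quaternion [x, y, z, w].
In Python, from station import observe, optics, workorder, models gives the robot as it stands.
- The arm moves only by the tool arm_command, never from a script. Its argument "plan" is one flat list of numbers, 6 for each row, row after row: the shift along the tool's x, y, z as a fraction of full scale, then the turn, a rotation vector about the tool's x, y, z as a fraction of full scale. In form: [dx, dy, dz, rx, ry, rz, dx, dy, dz, rx, ry, rz, ...]. A call has 1 to 8 rows; each row is the pose to reach, as a shift and turn from the pose commanded when the call began, along the tool's axes at that moment, turning the shorter way round; what a row does not reach only later rows make up. Full scale, the value 1, is 15 cm for a shift and 180 degrees for a turn. A row lasts 1/10 s, in which the tool goes at most 50 mm and 8.59 degrees, less where a joint would pass 70% of its speed; a pose out of reach is approached as far as the arm can. A call with a number of a shift or a turn outside -1 to 1 is refused whole. A call with a gripper value outside its range is refused whole. "jaw" is the opening, from 0 (shut) to 1 (fully open), set as the call begins (left out, the last holds). The fingers move at their own pace and stop on an object; "force" is the grip in N (left out, the last holds). Time passes only in rows, so rows that repeat a pose let the fingers close. It gives the time, the measured TCP pose, the force, the opening and the grip force at its end, in the units of the state.
- observe(): the state, without advancing time (a new reading comes with each control period).
- optics.read_camera(name): name is "side" or "top" or "wrist"; returns a dict with "image" (420x560x3 uint8, red, green, blue), "fx", "fy", "cx", "cy" (pixels), "extrinsics" (4x4, takes a point from camera to world coordinates). Camera axes: x right, y down, z forward; pixel columns grow to the right and rows downward; lengths in mm; the calibration is good to about 2 mm. A picture is of the moment at which its call begins. There is no depth.
- workorder.hand_in(): hands the job in; it is judged then, once.
Trained networks look in a picture, given as the dict that the camera call returned (one of the last four; its "shot" number tells which), for a name from the list of things; names that differ only in an ending like _2 or _b are one class to them, and where a whole thing is asked for, a point or a joint stands for the part that bears it (a point fixed in the world has none). Each returns a list of dicts, best first, with "score" (0 to 1); they miss things now and then, are a little off and sometimes report something else, mostly with a low value. They report only what shows in the picture. A call takes as long as a camera call. They do not tell look-alikes from the thing itself.
- models.recognise(thing, picture): "centre" ([column, row] in pixels, amid what is visible of it).
The state is a dict: "clock": time; "q": joint angles; "joint_vel": joint speeds; "effort": joint torques, N m; "eef_pos": TCP position; "tool_rot": TCP orientation; "force": force on the tool from outside, world axes, zero at the start; "wrist_torque": the same for the moment, N m; "opening": finger opening in mm; "finger_force": force on a finger pad.
Only numpy, scipy, OpenCV 4.12 (cv2) and the standard library are available. Lean on these libraries where they do the work, as an engineer would, in place of code of your own. Each camera call takes 0.05 s, during which the arm holds its last target. There are 200 camera calls.

### The job

Hang the rack of stained slides up to drip: bring the eye of its blue handle over the nose of the sprung snap hook above the drip tray, and press the handle's top bar down past the red gate, close along the nose, until the bar is in the crook and the gate springs fully shut over it. Then tug the rack upward and keep up a pull of some 5 to 10 N on the hook for a moment, so that the bar bears against the underside of the shut gate and you know it holds, lower it again, let go and leave it hanging still in the hook. The glass is fragile: never load the hook with more than 20 N, up or down or sideways, and leave the other things on the bench where they are.

Things in the scene. Friction and masses are not known exactly. Their poses are not given: they have to be found in the camera images.
- rack: Loose steel slide rack with six stained glass slides, 0.2 to 0.3 kg, upright on the bench. Basket 64 mm (its x) by 86 mm (its y), 40 mm high; origin at the centre of its underside, z up. A blue stirrup handle stands on its middle, in its y-z plane, 105 mm high over all. It is the same from either side
- rack_handle (a point): Middle of the eye where the handle is best pinched from above, 85 mm above the rack's underside. Two upright flat blue bars, 6 mm thick in the rack's y and 10 mm wide in x, stand at y = -17 and +17 mm (40 mm over their outsides, grip along y), from 38 to 105 mm above the underside. The eye between them is open, 28 mm wide and 58 mm high
- rack_bar (a point): Middle of the handle's round steel top bar (7 mm thick, along the rack's y axis), 101.5 mm above the rack's underside, 16.5 mm above point rack_handle; axes as the rack's. This bar has to go into the hook
- stand: Steel drip tray 190 by 150 mm, 16 mm high, fixed to the bench, with an upright post 14 mm thick and 193 mm high at x = +95 mm that carries the snap hook. Origin on the bench straight under the hook's seat; x points from the hook's nose to the post (away from the robot, within 0.3 rad), z up
- hook: Steel snap hook in the x-z plane of its frame, 10 mm thick in y, axes as the stand's. Origin: middle of a 7 mm bar seated in mid crook, 165 mm above the bench. The crook's flat floor is at z = -3.5 mm, x = -13.5 to 14.5 mm (underside -11.5). On a sprung sleeve: pushed down it gives about 5 mm per N, 30 mm at most (6 N), and comes back; rigid upward and sideways
- nose_tip (a point): Rounded top of the hook's upright nose, on the robot's side of the mouth, at x = -17.5, z = 29 mm in the hook's frame. The nose is 8 mm thick: x = -21.5 to -13.5 mm, from the floor up. The eye goes over it from the robot's side, nose and crook passing through the eye, bar above the tip; the mouth between nose and shank looks up
- shank_top (a point): Top of the hook's shank, behind the mouth, at x = 18.5, z = 28 mm in the hook's frame; the shank fills x = 14.5 to 22.5 mm. From its foot an arm 12 mm wide, at the level of the crook's floor, runs to the post
- gate_hinge (a point): Hinge of the red gate, at x = 15, z = 21 mm in the hook's frame. The gate is 27 mm long, 5 mm thick, 8 mm wide. Shut, it lies level from here to 1.5 mm short of the nose; its underside is at z = 18.5 mm, so a seated bar can rise 15 mm under it before it bears on it
- gate (a joint): Angle of the red gate, rad: 0 = shut, grows as its free end is pushed down, to 1.15. A spring shuts it; opening takes some 2 to 6 N near its end. It does not swing up, so it holds a bar from below. A 7 mm bar gets past its end only close to the nose (bar middle at about x = -10 to -7 mm in the hook's frame) and within 3 mm of the floor; then the gate snaps back to 0 over the bar
- petri: Bystander: stack of three petri dishes, 90 mm across, 45 mm high, origin under its middle
- amber1: Bystander: amber reagent bottle with black stopper, 42 mm across, 101 mm high, origin under its middle
- amber2: Bystander: amber reagent bottle like the first
- amber3: Bystander: amber reagent bottle like the first
- wash: Bystander: white wash bottle with red cap and thin spout, 68 mm across, 235 mm high, origin under its middle
- burner: Bystander: laboratory burner with red foot 100 mm across and steel tube, 160 mm high, origin under its middle
- marker: Bystander: purple marker pen lying flat, 135 mm long along its x, 12 mm thick
Things that resemble listed ones, but are neither listed nor needed, are in the scene too. What is shaped like the rack but brown is not meant.

How it is judged (in metres and radians):
On the way, in this order (a step that is already met when the one before it is completed fails the run):
1. the rack's top bar is in the crook under the gate, and the gate has sprung shut over it (value of joint gate below 0.08 rad and z of rack_bar in the frame of hook between -0.006 and 0.017 m and x of rack_bar in the frame of hook between -0.014 and 0.014 m and y of rack_bar in the frame of hook between -0.014 and 0.014 m), for 0.1 s.
2. tugged upward: the bar bears with at least 4 N against the underside of the shut gate (value of joint gate below 0.08 rad and z of rack_bar in the frame of hook between 0.012 and 0.022 m and x of rack_bar in the frame of hook between -0.014 and 0.014 m and contact force between rack and hook above 4 N), for 0.2 s.
At the end, for the whole second after the job is handed in: The rack hangs by its top bar on the floor of the hook's crook (bar within 5 mm of the floor, between nose and shank), the gate shut over it (under 0.08 rad), upright within 0.3 rad, at rest (under 0.03 m/s) and released (value of joint gate below 0.08 rad and z of rack_bar in the frame of hook between -0.006 and 0.005 m and x of rack_bar in the frame of hook between -0.014 and 0.014 m and y of rack_bar in the frame of hook between -0.014 and 0.014 m and angle between rack's own z axis and vertical below 0.3 rad and linear speed of rack below 0.03 m/s and not (contact force between rack and the fingers above 0.05 N)); the robot touches nothing.
It fails at once if the rack and the hook (gate included) press on each other with more than 20 N (contact force between rack and hook above 20 N).
It fails at once if the gripper or arm presses on the hook with more than 20 N (contact force between hook and the arm above 20 N or contact force between hook and the fingers above 20 N).
It fails at once if a bystander is moved by more than 30 mm (distance of any of petri, amber1, amber2, amber3, wash, burner, marker from where it was at the start of the episode above 0.03 m).
It fails at once if a bystander is tipped over (angle between any of petri, amber1, amber2, amber3, wash, burner's own z axis and vertical above 0.5 rad).
It also fails if it takes over 64 s, if anything falls off the work surface, if the arm or the gripper's body presses on something with over 40 N, if the wrist force passes 120 N, or if a joint passes its speed limit or range.

## Working session

There is one attempt and no reset: what is moved stays moved. The work goes in short steps, Python scripts to look and compute and a tool call to move; the robot and the scene stay as the last step left them, time stands still between calls to the robot, and variables do not carry over. Pictures are saved under pics/ and viewed, at most 10 in all, crops included, and the job is handed in when it is done.

Besides the shell and the picture viewer there is one more tool, called after "Call:" as name(argument=value, ...) on one line, values as JSON. arm_command: Moves the arm, as the interface text tells. Shift numbers are shares of 15 cm and turn numbers shares of 180 degrees, none past 1 either way. Its arguments: {"type":"object","properties":{"plan":{"type":"array","items":{"type":"number"}},"jaw":{"type":"number"},"force":{"type":"number"}},"required":["plan"]}

```bash
mkdir -p pics; ls
cat > h.py <<'E'
import numpy as np, cv2
from scipy.spatial.transform import Rotation as R
from station import observe, optics, workorder, models
def ray(p,uv):
    E=np.array(p["extrinsics"]);d=np.array([(uv[0]-p["cx"])/p["fx"],(uv[1]-p["cy"])/p["fy"],1.])
    d=E[:3,:3]@d;return E[:3,3],d/np.linalg.norm(d)
def onz(p,uv,z):
    o,d=ray(p,uv);return o+d*(z-o[2])/d[2]
def tri(*pu):
    A=0;b=0
    for p,uv in pu:
        o,d=ray(p,uv);M=np.eye(3)-np.outer(d,d);A=A+M;b=b+M@o
    x=np.linalg.solve(A,b)
    return x,[np.linalg.norm((np.eye(3)-np.outer(ray(p,u)[1],ray(p,u)[1]))@(x-ray(p,u)[0])) for p,u in pu]
def proj(p,X):
    E=np.linalg.inv(np.array(p["extrinsics"]));c=E[:3,:3]@np.array(X)+E[:3,3]
    return np.array([p["cx"]+p["fx"]*c[0]/c[2],p["cy"]+p["fy"]*c[1]/c[2]])
def save(p,n,crop=None,s=1):
    im=p["image"][:,:,::-1]
    if crop: im=im[crop[1]:crop[3],crop[0]:crop[2]]
    cv2.imwrite("pics/"+n,cv2.resize(im,None,fx=s,fy=s,interpolation=cv2.INTER_CUBIC))
E
python3 - <<'E'
from h import *
s=observe();print({k:np.round(v,3) for k,v in s.items()})
ps={n:optics.read_camera(n) for n in("side","top","wrist")}
for n,p in ps.items():
    print(n,np.round(p["extrinsics"],3).tolist(),p["fx"],p["cx"],p["cy"])
    if n!="wrist":
        for t in "rack rack_handle rack_bar hook nose_tip shank_top gate_hinge stand petri amber1 wash burner marker".split():
            print(t,[(np.round(r["centre"],1).tolist(),round(r["score"],2)) for r in models.recognise(t,p)[:4]])
a=np.hstack([ps["side"]["image"],ps["top"]["image"]])[:,:,::-1]
cv2.imwrite("pics/side.png",ps["side"]["image"][:,:,::-1]);cv2.imwrite("pics/top.png",ps["top"]["image"][:,:,::-1])
E
```

```text
pics
{'clock': np.float64(0.0), 'q': array([-1.243,  0.469, -0.049,  1.534,  0.024,  1.141, -0.082]), 'joint_vel': array([-0.002,  0.001,  0.   , -0.001,  0.   ,  0.001,  0.001]), 'effort': array([ 0.0000e+00, -5.1032e+01, -4.6000e-02, -2.3771e+01,  1.1000e-02,
        8.0000e-03, -0.0000e+00]), 'eef_pos': array([235.529, 631.932, 230.231]), 'tool_rot': array([ 0.177,  0.984, -0.001, -0.   ]), 'force': array([-0.382,  0.442,  0.083]), 'wrist_torque': array([-0.004,  0.052, -0.005]), 'finger_force': np.float64(0.0), 'opening': np.float64(85.258)}
side [[0.964, -0.128, 0.235, 272.744], [-0.267, -0.518, 0.812, -987.393], [0.018, -0.845, -0.534, 771.685], [0.0, 0.0, 0.0, 1.0]] 424.27234297586006 285.3852120111155 205.82175760015002
rack [([236.2, 297.4], 0.97), ([295.8, 302.8], 0.86)]
rack_handle [([292.5, 305.0], 0.88), ([241.2, 298.2], 0.63)]
rack_bar [([293.0, 303.0], 0.67), ([238.1, 295.6], 0.66)]
hook [([310.2, 199.9], 0.6)]
nose_tip [([313.8, 202.7], 0.57), ([293.5, 298.6], 0.39), ([313.7, 210.0], 0.2)]
shank_top [([311.3, 206.4], 0.91)]
gate_hinge [([309.5, 205.6], 0.72)]
stand [(
[... 484 characters left out ...]
ack [([347.0, 252.5], 0.94), ([361.3, 217.0], 0.6), ([151.2, 168.5], 0.23)]
rack_handle [([341.3, 251.8], 0.74), ([361.0, 212.8], 0.64)]
rack_bar [([342.4, 253.6], 0.92), ([358.4, 214.2], 0.56)]
hook [([301.0, 173.4], 0.73)]
nose_tip [([300.4, 177.1], 0.61)]
shank_top [([296.9, 176.5], 0.45)]
gate_hinge []
stand [([296.7, 187.2], 0.98)]
petri [([197.3, 217.5], 0.64)]
amber1 [([202.1, 166.0], 0.6), ([346.8, 162.9], 0.52)]
wash [([154.4, 169.7], 0.79)]
burner [([396.5, 174.3], 0.78)]
marker [([411.2, 231.8], 0.63)]
wrist [[0.35, 0.902, 0.252, 171.381], [0.937, -0.337, -0.096, 654.83], [-0.002, 0.27, -0.963, 373.866], [0.0, 0.0, 0.0, 1.0]] 335.6052284530584 277.64755559418984 208.39566151907806
```

View pics/side.png

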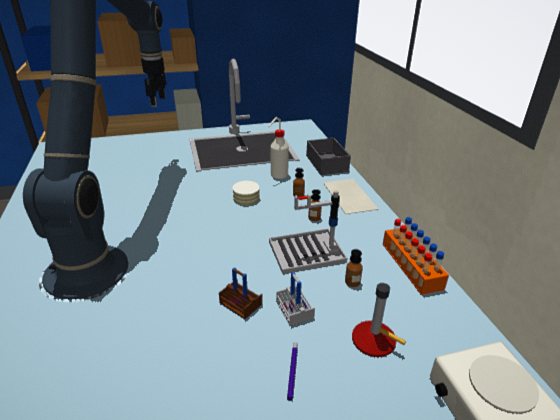

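View pics/top.png

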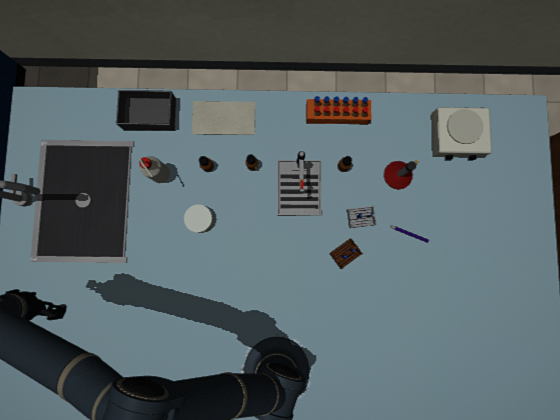

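Two candidates look like the rack. The brown one is at side (240,298) and top (347,252). The steel one is at side (295,303) and top (361,216). The steel one fits the description, so I'll check it and the hook close up.

Run:
```python
from h import *
S=optics.read_camera("side");T=optics.read_camera("top")
f=lambda p,c:cv2.resize(p["image"][c[1]:c[1]+50,c[0]:c[0]+66,::-1],(396,300),interpolation=cv2.INTER_CUBIC)
cv2.imwrite("pics/close.png",np.vstack([np.hstack([f(S,(265,272)),f(T,(328,192))]),np.hstack([f(S,(285,180)),f(T,(268,143))])]))
print("rack",tri((S,(294,303)),(T,(360,215))))
for z in (0,40,101): print(z,onz(S,(293,302),z),onz(T,(360.5,216),z))
print("nose",tri((S,(296,199)),(T,(302,188))),"hook",onz(T,(301,173),190))
for t in("amber1","amber2","wash","burner","marker","petri"):
  for p in(T,):print(t,[np.round(onz(p,r["centre"],50)).tolist() for r in models.recognise(t,p)])
```

```text
rack (array([ 508.1642899 , -275.2444998 ,   19.31737324]), [np.float64(2.5312980613286222), np.float64(2.5312980613287372)])
0 [ 510.11946169 -252.87619866    0.        ] [ 509.16787918 -281.08051415    0.        ]
40 [ 497.81521337 -290.9495731    40.        ] [ 505.29137459 -273.51853811   40.        ]
101 [ 479.05123468 -349.01146911  101.        ] [ 499.3797051  -261.98652466  101.        ]
nose (array([570.10250844, -69.36393937, 185.78441132]), [np.float64(3.0325547676674374), np.float64(3.032554767667317)]) hook [618.23038142 -66.3453165  190.        ]
amber1 [[679.0, 108.0, 50.0], [680.0, -219.0, 50.0], [678.0, 258.0, 50.0]]
amber2 [[679.0, 108.0, 50.0], [680.0, -219.0, 50.0], [678.0, 258.0, 50.0]]
wash [[504.0, -269.0, 50.0], [649.0, 424.0, 50.0]]
burner [[644.0, -391.0, 50.0]]
marker [[446.0, -426.0, 50.0]]
petri [[490.0, 261.0, 50.0]]
```

View pics/close.png

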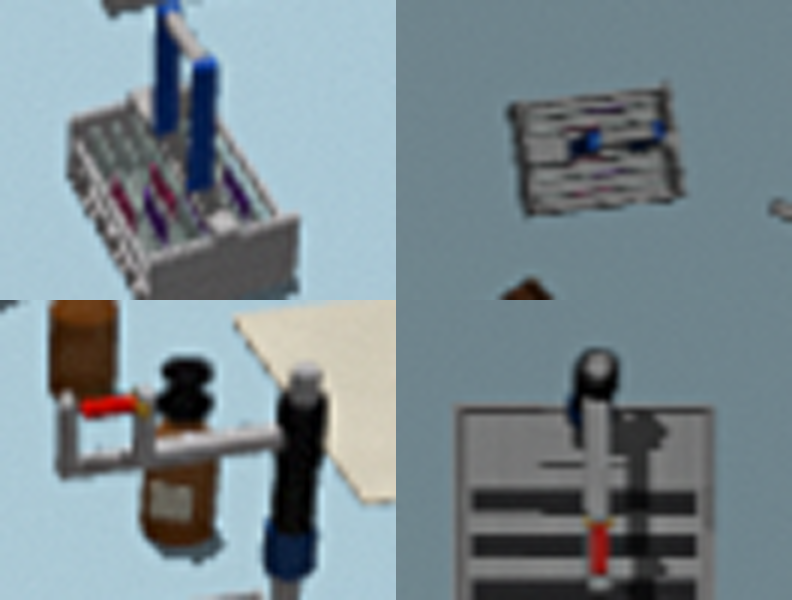

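The crop shows the steel rack with a blue handle. Its bar ends are at about side (293,273) and (299,282), top (360,215) and (371.5,214). The hook's nose tip is at side (296,196) and top (302,190), and the red gate behind it is shut.

Run:
```python
from h import *
S=optics.read_camera("side");T=optics.read_camera("top")
for n,a,b in [("barA",(293,273.5),(360.3,215.3)),("barB",(299.2,282.5),(371.5,213.7)),("nose",(296.2,196.2),(302,190)),("shank",(309.5,195.6),(301.7,180)),("post",(335.8,191.3),(301.7,153.3))]:
    x,e=tri((S,a),(T,b));print(n,np.round(x,1),np.round(e,1))
for z in(101,):print([onz(T,u,z) for u in((360.3,215.3),(371.5,213.7))], [onz(S,u,z) for u in((293,273.5),(299.2,282.5))])
# tray corners (top crop) at z=16
for u in ((455,405),(713,405)): print(onz(T,(268+(u[0]-396)/6,143+(u[1]-300)/6),16))
s=observe();r=R.from_quat(s["tool_rot"]);print(r.as_matrix().round(3))
W=optics.read_camera("wrist");E=np.array(W["extrinsics"]);print((r.inv().apply(E[:3,3]-s["eef_pos"])).round(1),(r.inv().as_matrix()@E[:3,:3]).round(3).tolist())
```

```text
barA [ 503.  -261.4  102.6] [1.6 1.6]
barB [ 508.  -296.7  104.5] [1.1 1.1]
nose [566.4 -69.8 194.5] [0.7 0.7]
shank [600.4 -69.5 190.8] [3.8 3.8]
post [679.2 -68.  192.8] [0.7 0.7]
[array([ 501.61253994, -261.36654343,  101.        ]), array([ 507.31583223, -297.24267255,  101.        ])] [array([ 505.21632699, -259.80458677,  101.        ]), array([ 510.33825681, -293.11980117,  101.        ])]
[694.83860569   5.25555933  16.        ]
[ 697.38249614 -142.84544028   16.        ]
[[-0.937  0.349 -0.   ]
 [ 0.349  0.937  0.   ]
 [ 0.     0.    -1.   ]]
[  68.1   -1.3 -143.5] [[-0.001, -0.963, -0.27], [1.0, -0.001, -0.0], [0.0, -0.27, 0.963]]
```

```bash
cat >> h.py <<'E'
def toolrot(yaw_y): # tool down, tool y axis at world angle yaw_y (deg), x = y+90deg
    a=np.radians(yaw_y);y=[np.cos(a),np.sin(a),0];x=[-np.sin(a),np.cos(a),0]
    return R.from_matrix(np.array([x,y,[0,0,-1]]).T)
def steps(wps,p=None,r=None):
    s=observe();p=np.array(s["eef_pos"]) if p is None else np.array(p);r=R.from_quat(s["tool_rot"]) if r is None else r
    for q,yaw in wps:
        r2=toolrot(yaw);d=r.inv().apply(np.array(q)-p)/150;t=(r.inv()*r2).as_rotvec()/np.pi
        print(q,yaw,np.round(d,3),np.round(t,3));p=np.array(q);r=r2
E
python3 - <<'E'
from h import *
a=np.array([235.7,632.5,231.3]);b=np.array([584,-70,300]);w=[]
for i in range(1,6):
    q=a+(b-a)*i/5;q[2]=[290,330,330,330,300][i-1];w.append((q.round(1),69.5-158.7*i/5))
steps(w,a,toolrot(69.5))
E
```

```text
[305.4 492.  290. ] 37.760000000000005 [-0.763 -0.715 -0.391] [0.    0.    0.176]
[375.  351.5 330. ] 6.020000000000003 [-1.025 -0.207 -0.267] [0.    0.    0.176]
[444.7 211.  330. ] -25.72 [-0.98   0.364  0.   ] [0.    0.    0.176]
[514.3  70.5 330. ] -57.459999999999994 [-0.643  0.825  0.   ] [0.    0.    0.176]
[584. -70. 300.] -89.19999999999999 [-0.112  1.04   0.2  ] [0.    0.    0.176]
```

Call:
arm_command(plan=[-0.763, -0.715, -0.391, 0, 0, 0.176, -0.763, -0.715, -0.391, 0, 0, 0.176, -0.763, -0.715, -0.391, 0, 0, 0.176, -0.763, -0.715, -0.391, 0, 0, 0.176])

```text
clock: 2.4
eef_pos: [309.6, 488.0, 292.4]
tool_rot: [0.445, 0.896, 0.001, 0.001]
force: [0.6, -0.2, -0.2]
opening: 85.2
finger_force: 0.0
```

Call:
arm_command(plan=[-1, -0.207, -0.267, 0, 0, 0.176, -1, -0.207, -0.267, 0, 0, 0.176, -1, -0.207, -0.267, 0, 0, 0.176, -1, -0.207, -0.267, 0, 0, 0.176])

```text
clock: 2.8
eef_pos: [377.3, 348.9, 332.4]
tool_rot: [0.673, 0.739, 0.002, 0.001]
force: [0.3, 0.9, 0.7]
opening: 85.3
finger_force: 0.0
```

Call:
arm_command(plan=[-0.98, 0.364, 0, 0, 0, 0.176, -0.98, 0.364, 0, 0, 0, 0.176, -0.98, 0.364, 0, 0, 0, 0.176, -0.98, 0.364, 0, 0, 0, 0.176])

```text
clock: 3.2
eef_pos: [446.1, 207.5, 330.8]
tool_rot: [0.85, 0.527, 0.001, 0.001]
force: [-0.3, -0.4, 0.2]
opening: 85.5
finger_force: 0.0
```

Call:
arm_command(plan=[-0.643, 0.825, 0, 0, 0, 0.176, -0.643, 0.825, 0, 0, 0, 0.176, -0.643, 0.825, 0, 0, 0, 0.176, -0.643, 0.825, 0, 0, 0, 0.176])

```text
clock: 3.6
eef_pos: [515.3, 66.8, 330.8]
tool_rot: [0.961, 0.275, 0.001, 0.001]
force: [-0.2, 0.8, 0.5]
opening: 85.4
finger_force: 0.0
```

Call:
arm_command(plan=[-0.112, 1, 0.2, 0, 0, 0.176, -0.112, 1, 0.2, 0, 0, 0.176, -0.112, 1, 0.2, 0, 0, 0.176, -0.112, 1, 0.2, 0, 0, 0.176, -0.112, 1, 0.2, 0, 0, 0.176, -0.112, 1, 0.2, 0, 0, 0.176])

```text
clock: 4.2
eef_pos: [580.7, -60.0, 299.9]
tool_rot: [1.0, 0.012, -0.0, -0.0]
force: [-0.6, 0.8, -0.7]
opening: 85.4
finger_force: 0.0
```

Run:
```python
from h import *
W=optics.read_camera("wrist");W=optics.read_camera("wrist");save(W,"w1.png")
s=observe();print(s["eef_pos"],s["tool_rot"])
for t in "hook nose_tip shank_top gate_hinge".split(): print(t,[(np.round(r["centre"],1).tolist(),round(r["score"],2)) for r in models.recognise(t,W)[:3]])
for n,X in [("nose",(567,-70,194)),("shank",(603,-69,193))]:print(n,proj(W,X))
```

```text
[580.68475148 -59.35476658 300.22641484] [ 9.99924577e-01  1.22651608e-02  1.87298441e-04 -6.08456586e-04]
hook [([286.4, 138.3], 0.75), ([285.3, 141.8], 0.35), ([532.6, 258.1], 0.26)]
nose_tip [([286.3, 138.3], 0.74)]
shank_top []
gate_hinge [([286.3, 139.6], 0.64), ([140.8, 75.8], 0.43), ([445.6, 233.3], 0.3)]
nose [289.24617692 223.27878267]
shank [289.45297715 177.52762699]
```

View pics/w1.png

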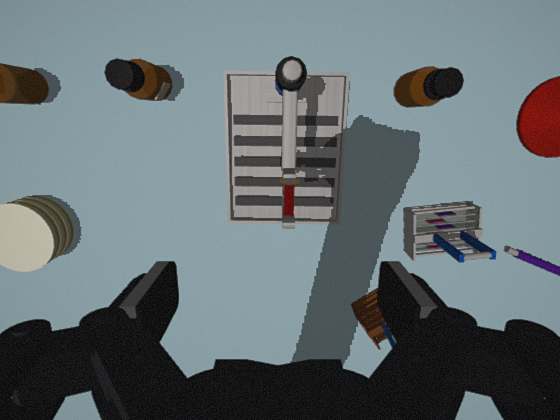

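The wrist view puts the nose tip at about (289,222), against a predicted (289,223), so the hook pose is confirmed. The post top is at (291,72), and the rack with its blue handle at about (445,235). Next, over the rack.

Run:
```python
from h import *
W=optics.read_camera("wrist")
print("nose",onz(W,(289,222),194),"gate end",onz(W,(289,218.5),188.5),"hinge",onz(W,(289,184),188.5),"post",onz(W,(291,72),193))
steps([([545,-170,300],-85),([505.5,-279,200],-81.4)])
```

```text
nose [567.97758247 -70.44747268 194.        ] gate end [569.13487238 -70.58884367 188.5       ] hinge [597.07412199 -69.72986211 188.5       ] post [677.39366882 -68.51030258 193.        ]
[545, -170, 300] -85 [-0.254  0.725  0.001] [-0.    -0.    -0.021]
[505.5, -279, 200] -81.4 [-0.326  0.701  0.667] [ 0.    0.   -0.02]
```

Call:
arm_command(plan=[-0.254, 0.725, 0, 0, 0, -0.021, -0.254, 0.725, 0, 0, 0, -0.021, -0.254, 0.725, 0, 0, 0, -0.021])

```text
clock: 4.85
eef_pos: [542.1, -176.6, 300.9]
tool_rot: [0.999, 0.039, 0.0, 0.001]
force: [-0.3, -0.6, 0.6]
opening: 85.2
finger_force: 0.0
```

Call:
arm_command(plan=[-0.326, 0.701, 0.667, 0, 0, -0.02, -0.326, 0.701, 0.667, 0, 0, -0.02, -0.326, 0.701, 0.667, 0, 0, -0.02, -0.326, 0.701, 0.667, 0, 0, -0.02, -0.326, 0.701, 0.667, 0, 0, -0.02])

```text
clock: 5.35
eef_pos: [504.4, -280.0, 199.3]
tool_rot: [0.997, 0.073, -0.001, -0.0]
force: [0.8, -0.2, 0.2]
opening: 85.5
finger_force: 0.0
```

Run:
```python
from h import *
W=optics.read_camera("wrist");W=optics.read_camera("wrist");save(W,"w2.png")
s=observe();print(s["eef_pos"],s["tool_rot"])
for t in "rack rack_handle rack_bar".split(): print(t,[(np.round(r["centre"],1).tolist(),round(r["score"],2)) for r in models.recognise(t,W)[:3]])
print(proj(W,(505.5,-279,101.5)))
```

```text
[ 506.60806536 -278.44841495  200.66751794] [ 9.97141488e-01  7.55517954e-02  8.77258160e-04 -1.01003752e-04]
rack [([278.4, 186.9], 0.95), ([210.4, 295.9], 0.74)]
rack_handle [([276.0, 187.9], 0.89), ([210.2, 292.3], 0.85)]
rack_bar [([207.3, 295.0], 0.92), ([276.4, 182.3], 0.7)]
[276.04893786 209.00778627]
```

View pics/w2.png

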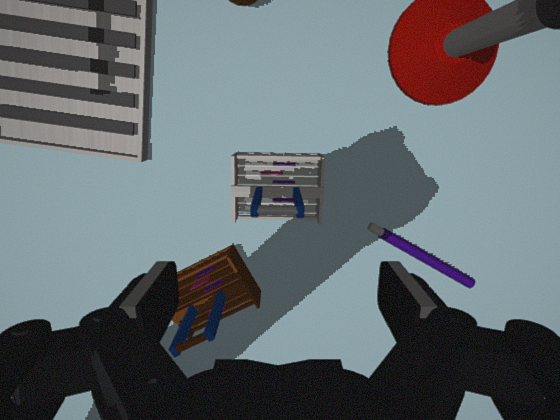

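The steel rack is at (278,187), its handle tops at about (254,215) and (302,215), level in the picture, so the yaw is right. The brown rack's nearest corner is at (261,300).

Run:
```python
from h import *
W=optics.read_camera("wrist")
im=W["image"].astype(int);m=(im[:,:,2]-im[:,:,0]>50)&(im[:,:,2]-im[:,:,1]>40)
ys,xs=np.nonzero(m[150:235,235:325]);ys+=150;xs+=235
L=xs<279
for k in(L,~L):
    yy,xx=ys[k],xs[k];print(len(yy),yy.min(),yy.max(),[(r,xx[yy==r].min(),xx[yy==r].max()) for r in range(yy.min(),yy.max()+1,4)])
cv2.imwrite("pics/c.png",cv2.resize(W["image"][140:235,220:340,::-1],None,fx=6,fy=6,interpolation=cv2.INTER_CUBIC))
for u in((278,214),(253,214),(303,214)):print(onz(W,u,104))
for u,z in(((261,300),40),((233,245),40),((212,295),105),):print("brown",onz(W,u,z))
print(onz(W,(278.5,188),38))
```

```text
2 212 216 [(212, np.int64(256), np.int64(256)), (216, np.int64(253), np.int64(253))]Traceback (most recent call last):
  File "<stdin>", line 7, in <module>
    return umr_minimum(a, axis, None, out, keepdims, initial, where)
ValueError: zero-size array to reduction operation minimum which has no identity
```

Run:
```python
from h import *
W=optics.read_camera("wrist")
im=W["image"].astype(int);m=(im[:,:,2]>1.6*im[:,:,0])&(im[:,:,2]-im[:,:,0]>25)&(im[:,:,2]>1.25*im[:,:,1])
ys,xs=np.nonzero(m[150:235,235:325]);ys+=150;xs+=235
L=xs<279
for k in(L,~L):
    yy,xx=ys[k],xs[k];print(len(yy),yy.min(),yy.max(),[(int(r),int(xx[yy==r].min()),int(xx[yy==r].max())) for r in np.unique(yy)[::4]])
for u in((278,214),(253,214),(303,214)):print(onz(W,u,104))
for u,z in(((261,300),40),((233,245),40),((212,295),105),):print("brown",onz(W,u,z))
print(onz(W,(278.5,188),38))
```

```text
210 188 216 [(188, 257, 262), (192, 256, 261), (196, 255, 261), (200, 254, 261), (204, 253, 260), (208, 252, 258), (212, 252, 257), (216, 252, 258)]
233 188 218 [(188, 294, 298), (192, 294, 299), (196, 294, 301), (200, 294, 302), (204, 295, 303), (208, 297, 304), (212, 298, 304), (216, 297, 304)]
[ 503.09393367 -280.375294    104.        ]
[ 500.2889201  -261.91990315  104.        ]
[ 505.89922056 -298.83248314  104.        ]
brown [ 391.64587467 -279.96749085   40.        ]
brown [ 446.90302631 -244.8785424    40.        ]
brown [ 428.95730794 -238.46764524  105.        ]
[ 508.91100142 -280.06907294   38.        ]
```

Run:
```python
from h import *
print(observe()["clock"]);steps([([505.3,-280.3,64],-81.4)])
```

```text
5.7
[505.3, -280.3, 64] -81.4 [-0.009  0.011  0.911] [ 0. -0.  0.]
```

Call:
arm_command(plan=[-0.009, 0.011, 0.3, 0, 0, 0, -0.009, 0.011, 0.55, 0, 0, 0, -0.009, 0.011, 0.75, 0, 0, 0, -0.009, 0.011, 0.911, 0, 0, 0, -0.009, 0.011, 0.911, 0, 0, 0, -0.009, 0.011, 0.911, 0, 0, 0], jaw=1)

```text
clock: 6.3
eef_pos: [504.6, -281.4, 63.8]
tool_rot: [0.997, 0.075, 0.0, 0.0]
force: [-0.4, -0.1, -0.0]
opening: 85.4
finger_force: 0.0
```

Call:
arm_command(plan=[0, 0, 0, 0, 0, 0, 0, 0, 0, 0, 0, 0, 0, 0, 0, 0, 0, 0, 0, 0, 0, 0, 0, 0, 0, 0, 0, 0, 0, 0, 0, 0, 0, 0, 0, 0, 0, 0, 0, 0, 0, 0, 0, 0, 0, 0, 0, 0], jaw=0, force=60)

```text
clock: 7.1
eef_pos: [504.6, -281.1, 64.3]
tool_rot: [0.997, 0.075, 0.001, -0.0]
force: [-0.8, 2.8, 6.6]
opening: 39.5
finger_force: 59.3
```

Run:
```python
from h import *
print(observe()["force"]);steps([([505,-280.5,180],-81.4),([512,-150,180],-87),([520,-71,172],-89)])
```

```text
[-0.76019948  2.84046366  6.61556324]
[505, -280.5, 180] -81.4 [ 0.004 -0.004 -0.771] [-0. -0. -0.]
[512, -150, 180] -87 [ 0.176 -0.853  0.   ] [0.    0.    0.031]
[520, -71, 172] -89 [ 0.081 -0.523  0.053] [0.    0.    0.011]
```

Call:
arm_command(plan=[0, 0, -0.15, 0, 0, 0, 0.004, -0.004, -0.4, 0, 0, 0, 0.004, -0.004, -0.6, 0, 0, 0, 0.004, -0.004, -0.771, 0, 0, 0, 0.004, -0.004, -0.771, 0, 0, 0])

```text
clock: 7.6
eef_pos: [506.2, -282.2, 182.2]
tool_rot: [0.997, 0.074, 0.003, 0.002]
force: [1.5, -0.5, -1.9]
opening: 39.2
finger_force: 61.1
```

Call:
arm_command(plan=[0.04, -0.2, 0, 0, 0, 0.01, 0.08, -0.4, 0, 0, 0, 0.02, 0.12, -0.6, 0, 0, 0, 0.03, 0.176, -0.853, 0, 0, 0, 0.031, 0.176, -0.853, 0, 0, 0, 0.031])

```text
clock: 8.1
eef_pos: [511.5, -143.2, 176.7]
tool_rot: [1.0, 0.03, -0.002, -0.002]
force: [0.1, 0.4, -2.5]
opening: 39.2
finger_force: 61.6
```

Call:
arm_command(plan=[0.04, -0.25, 0.025, 0, 0, 0.005, 0.081, -0.4, 0.053, 0, 0, 0.011, 0.081, -0.523, 0.053, 0, 0, 0.011, 0.081, -0.523, 0.053, 0, 0, 0.011, 0.081, -0.523, 0.053, 0, 0, 0.011])

```text
clock: 8.6
eef_pos: [519.1, -71.7, 170.2]
tool_rot: [1.0, 0.009, -0.001, 0.0]
force: [0.1, -0.6, -2.2]
opening: 39.3
finger_force: 61.9
```

Run:
```python
from h import *
W=optics.read_camera("wrist");W=optics.read_camera("wrist");S=optics.read_camera("side")
s=observe();print(s["clock"],s["eef_pos"],s["tool_rot"],s["force"],s["wrist_torque"],s["opening"])
a=cv2.resize(W["image"][150:350,180:380,::-1],(400,400),interpolation=cv2.INTER_CUBIC)
b=cv2.resize(S["image"][170:250,260:340,::-1],(400,400),interpolation=cv2.INTER_CUBIC)
cv2.imwrite("pics/w3.png",np.hstack([a,b]))
c=s["eef_pos"]
for n,X in [("nose",(566,-70,194)),("bar",c+[.7,0,37.2])]:print(n,proj(W,X),proj(S,X))
```

```text
8.75 [519.40574465 -72.87933753 170.84343416] [ 9.99972911e-01  7.35421987e-03 -7.64414188e-05  2.95243451e-04] [ 0.3677204   0.20335239 -1.71943127] [-0.06718681  0.02151088 -0.01725732] 39.62569217363959
nose [269.40418364 174.98393221] [295.81251608 196.48024927]
bar [275.47991694 308.94649335] [279.37101362 194.57078721]
```

View pics/w3.png

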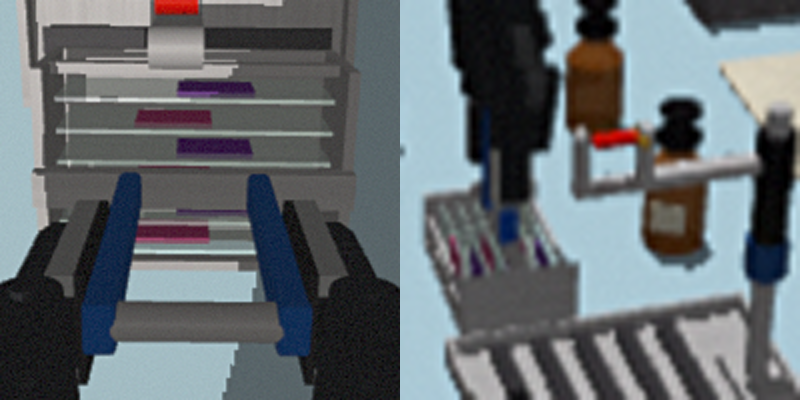

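The wrist crop shows the bar at about (278,311) px and the nose top at (268,172) px, so the bar is about 1 mm to the tool's right of the TCP. The rack is level and the eye faces the nose. Next I bring the eye over the nose.

Run:
```python
from h import *
steps([([522,-68.4,170],-89),([576.5,-68.4,170],-89)])
```

```text
[522, -68.4, 170] -89 [ 0.018 -0.03   0.006] [ 0.     0.    -0.001]
[576.5, -68.4, 170] -89 [0.363 0.006 0.   ] [0. 0. 0.]
```

Call:
arm_command(plan=[0.018, -0.03, 0.006, 0, 0, 0, 0.018, -0.03, 0.006, 0, 0, 0, 0.08, -0.028, 0.006, 0, 0, 0, 0.16, -0.027, 0.006, 0, 0, 0, 0.25, -0.025, 0.006, 0, 0, 0, 0.34, -0.024, 0.006, 0, 0, 0, 0.38, -0.024, 0.006, 0, 0, 0, 0.38, -0.024, 0.006, 0, 0, 0])

```text
clock: 9.55
eef_pos: [577.9, -66.7, 169.9]
tool_rot: [1.0, 0.009, 0.0, 0.0]
force: [0.1, -0.7, -1.9]
opening: 39.1
finger_force: 61.8
```

Run:
```python
from h import *
for i in range(6): W=optics.read_camera("wrist")
S=optics.read_camera("side")
s=observe();print(s["clock"],s["eef_pos"],s["tool_rot"],s["force"],s["wrist_torque"],s["opening"])
a=cv2.resize(W["image"][200:350,205:355,::-1],(400,400),interpolation=cv2.INTER_CUBIC)
b=cv2.resize(S["image"][165:225,275:335,::-1],(400,400),interpolation=cv2.INTER_CUBIC)
cv2.imwrite("pics/w4.png",np.hstack([a,b]))
c=s["eef_pos"]
for n,X in [("nose",(567,-69.5,194)),("gate end",(572.5,-69.5,188.5)),("bar",c+[0,-1.1,37.2])]:
  u=proj(W,X);v=proj(S,X);print(n,u,(u-[205,200])*2.667,(v-[275,165])*6.667+[400,0])
```

```text
9.9 [576.31002954 -66.71879808 170.16604059] [ 9.99964271e-01  8.45060023e-03 -2.39890512e-05 -2.07624168e-04] [-0.72731805 -0.00923647 -2.15643199] [-0.06320286  0.00179677  0.02342505] 39.13133961063708
nose [280.99978183 312.08128546] [202.69141814 298.92078833] [540.80821785 208.9390984 ]
gate end [281.12022712 292.96006529] [203.01264573 247.92449413] [553.59329655 219.07715343]
bar [277.15495537 310.27956216] [192.43726596 294.11559229] [563.16753595 174.97057177]
```

View pics/w4.png

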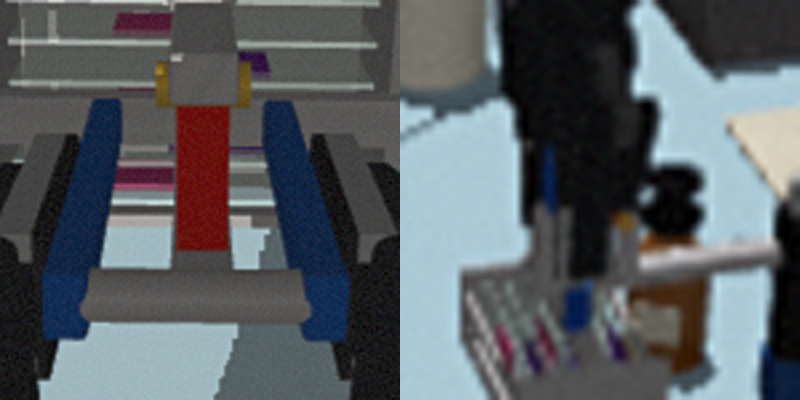

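The gate end and nose are where predicted. The bar is about 8 mm behind the seat middle, along the nose side, with nose and crook inside the eye. Next I press down in stages and watch the force.

Call:
arm_command(plan=[0, 0.007, 0.03, 0, 0, 0, 0, 0.007, 0.06, 0, 0, 0, 0, 0.007, 0.09, 0, 0, 0, 0, 0.007, 0.1, 0, 0, 0, 0, 0.007, 0.1, 0, 0, 0], force=80)

```text
clock: 10.4
eef_pos: [576.4, -67.7, 154.6]
tool_rot: [1.0, 0.009, -0.0, -0.0]
force: [-0.5, -0.3, -2.2]
opening: 39.0
finger_force: 80.3
```

Call:
arm_command(plan=[0, 0, 0.02, 0, 0, 0, 0, 0, 0.04, 0, 0, 0, 0, 0, 0.06, 0, 0, 0, 0, 0, 0.067, 0, 0, 0, 0, 0, 0.067, 0, 0, 0])

```text
clock: 10.9
eef_pos: [576.9, -67.8, 145.1]
tool_rot: [1.0, 0.009, 0.0, 0.0]
force: [0.0, -0.5, 0.2]
opening: 38.8
finger_force: 80.4
```

Call:
arm_command(plan=[0, 0, 0.02, 0, 0, 0, 0, 0, 0.04, 0, 0, 0, 0, 0, 0.06, 0, 0, 0, 0, 0, 0.067, 0, 0, 0, 0, 0, 0.067, 0, 0, 0])

```text
clock: 11.4
eef_pos: [576.8, -67.8, 134.9]
tool_rot: [1.0, 0.009, 0.0, 0.0]
force: [-0.2, -0.1, 1.0]
opening: 38.7
finger_force: 80.6
```

Call:
arm_command(plan=[-0.004, 0, 0.02, 0, 0, 0, -0.004, 0, 0.04, 0, 0, 0, -0.004, 0, 0.06, 0, 0, 0, -0.004, 0, 0.067, 0, 0, 0, -0.004, 0, 0.067, 0, 0, 0])

```text
clock: 11.9
eef_pos: [575.9, -67.7, 124.7]
tool_rot: [1.0, 0.009, -0.0, -0.0]
force: [0.1, 0.9, 2.0]
opening: 38.5
finger_force: 80.7
```

Call:
arm_command(plan=[0, 0, 0.02, 0, 0, 0, 0, 0, 0.04, 0, 0, 0, 0, 0, 0.06, 0, 0, 0, 0, 0, 0.067, 0, 0, 0, 0, 0, 0.067, 0, 0, 0])

```text
clock: 12.4
eef_pos: [575.0, -67.8, 114.3]
tool_rot: [1.0, 0.008, -0.001, -0.0]
force: [-2.5, -0.1, 1.6]
opening: 39.0
finger_force: 80.8
```

Call:
arm_command(plan=[0.003, 0, 0.015, 0, 0, 0, 0.003, 0, 0.03, 0, 0, 0, 0.003, 0, 0.033, 0, 0, 0, 0.003, 0, 0.033, 0, 0, 0])

```text
clock: 12.8
eef_pos: [576.0, -67.8, 109.6]
tool_rot: [1.0, 0.008, -0.001, -0.0]
force: [-3.6, -0.7, 1.8]
opening: 39.4
finger_force: 81.1
```

Run:
```python
from h import *
for i in range(2): W=optics.read_camera("wrist")
s=observe();print(s["clock"],s["eef_pos"],s["tool_rot"],s["force"],s["wrist_torque"])
save(W,"w5.png",(205,200,355,350),3)
```

```text
12.9 [576.37386104 -67.80541848 109.87034253] [ 9.99964057e-01  8.47628452e-03 -1.82312466e-04 -6.24885658e-05] [-1.9166908  -0.68560052  1.58911812] [-0.00282787  0.50251525  0.02422723]
```

View pics/w5.png

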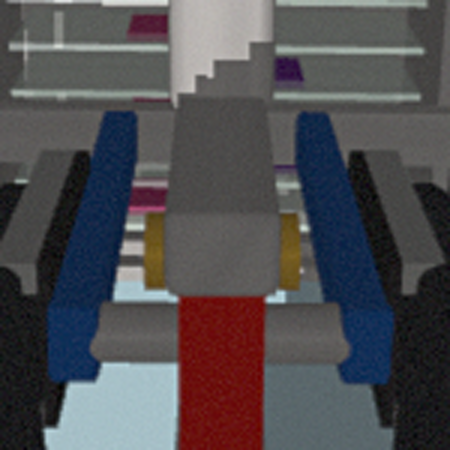

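Run:
```python
from h import *
W=optics.read_camera("wrist");im=W["image"].astype(int)
s=observe();print(s["clock"],s["eef_pos"],s["force"])
m=(im[:,:,0]>2.5*im[:,:,1])&(im[:,:,0]>60)
for r in range(290,420,6):
    x=np.nonzero(m[r,240:320])[0]+240
    print(r,(x.min(),x.max(),len(x)) if len(x) else None,end=" ")
print()
for d in(15,20,25):
  for a in(0,.15,.4):
    c=[]
    for l in(6,27):
      x=15-l*np.cos(a)+2.5*0;z=21-l*np.sin(a)+2.5
      for y in(-4,4): c.append(proj(W,(584.2+x,-69.5+y,165-d+z)).round(1).tolist())
    print(d,a,c)
```

```text
12.95 [576.47247983 -67.80693825 109.96371977] [-3.08559369 -1.10607082  2.17912055]
290 None 296 None 302 (np.int64(265), np.int64(292), 28) 308 (np.int64(265), np.int64(292), 28) 314 (np.int64(265), np.int64(292), 28) 320 (np.int64(265), np.int64(292), 28) 326 (np.int64(265), np.int64(292), 28) 332 (np.int64(265), np.int64(292), 28) 338 (np.int64(265), np.int64(291), 27) 344 (np.int64(265), np.int64(291), 27) 350 (np.int64(265), np.int64(291), 27) 356 (np.int64(265), np.int64(291), 27) 362 (np.int64(265), np.int64(291), 27) 368 None 374 None 380 None 386 None 392 None 398 None 404 None 410 None 416 None 
15 0 [[295.4, 310.8], [265.8, 310.4], [293.2, 375.3], [265.3, 375.0]]
15 0.15 [[295.2, 308.8], [265.9, 308.3], [292.6, 364.4], [265.8, 364.0]]
15 0.4 [[295.0, 304.6], [266.1, 304.2], [291.9, 344.8], [266.5, 344.4]]
20 0 [[294.5, 300.9], [266.4, 300.5], [292.4, 362.9], [265.9, 362.6]]
20 0.15 [[294.4, 299.1], [266.5, 298.7], [291.9, 352.9], [266.3, 352.6]]
20 0.4 [[294.2, 295.2], [266.6, 294.8], [291.2, 334.8], [267.0, 334.4]]
25 0 [[293.7, 292.0], [266.9, 291.6], [291.7, 351.6], [266.4, 351.3]]
25 0.15 [[293.6, 290.3], [267.0, 289.9], [291.3, 342.5], [266.8, 342.1]]
25 0.4 [[293.4, 286.7], [267.2, 286.3], [290.7, 325.6], [267.4, 325.3]]
```

The gate measures 68 px long, which matches the shut gate (0 rad) with the sleeve sunk about 18 mm, and it lies over the bar. So the bar is snapped in. I'll raise it, centre it a little and tug gently.

Call:
arm_command(plan=[0, 0, -0.04, 0, 0, 0, 0, 0, -0.08, 0, 0, 0, 0, 0, -0.12, 0, 0, 0, 0.01, 0, -0.14, 0, 0, 0, 0.02, 0, -0.16, 0, 0, 0, 0.025, 0, -0.18, 0, 0, 0, 0.025, 0, -0.18, 0, 0, 0, 0.025, 0, -0.18, 0, 0, 0])

```text
clock: 13.75
eef_pos: [580.2, -67.7, 136.8]
tool_rot: [1.0, 0.009, -0.0, -0.0]
force: [-0.1, -1.1, -2.4]
opening: 39.0
finger_force: 80.7
```

Call:
arm_command(plan=[0, 0, -0.01, 0, 0, 0, 0, 0, -0.02, 0, 0, 0, 0, 0, -0.02, 0, 0, 0])

```text
clock: 14.05
eef_pos: [580.4, -67.8, 140.1]
tool_rot: [1.0, 0.009, 0.0, 0.0]
force: [-0.1, 0.3, -2.1]
opening: 38.8
finger_force: 80.7
```

Call:
arm_command(plan=[0, 0, -0.007, 0, 0, 0, 0, 0, -0.0133, 0, 0, 0, 0, 0, -0.0133, 0, 0, 0])

```text
clock: 14.35
eef_pos: [580.4, -67.7, 142.1]
tool_rot: [1.0, 0.009, 0.0, -0.0]
force: [0.2, -0.3, -2.1]
opening: 39.0
finger_force: 80.7
```

Call:
arm_command(plan=[0, 0, -0.004, 0, 0, 0, 0, 0, -0.007, 0, 0, 0, 0, 0, -0.007, 0, 0, 0])

```text
clock: 14.65
eef_pos: [580.2, -67.7, 142.7]
tool_rot: [1.0, 0.009, -0.0, 0.0]
force: [0.5, -0.2, -3.5]
opening: 39.1
finger_force: 80.6
```

Call:
arm_command(plan=[0, 0, -0.002, 0, 0, 0, 0, 0, -0.003, 0, 0, 0, 0, 0, -0.003, 0, 0, 0])

```text
clock: 14.95
eef_pos: [580.1, -67.7, 143.0]
tool_rot: [1.0, 0.009, -0.0, 0.0]
force: [1.9, 0.1, -7.8]
opening: 38.9
finger_force: 80.9
```

Call:
arm_command(plan=[0, 0, -0.0013, 0, 0, 0, 0, 0, -0.0013, 0, 0, 0, 0, 0, -0.0013, 0, 0, 0, 0, 0, -0.0013, 0, 0, 0, 0, 0, -0.0013, 0, 0, 0, 0, 0, -0.0013, 0, 0, 0])

```text
clock: 15.55
eef_pos: [580.0, -67.7, 143.2]
tool_rot: [1.0, 0.009, -0.0, -0.0]
force: [3.0, -1.7, -12.7]
opening: 39.0
finger_force: 81.6
```

The pull was about 10 N and it held. I'll lower the rack until the hook carries its weight.

Call:
arm_command(plan=[0, 0, 0.02, 0, 0, 0, 0, 0, 0.05, 0, 0, 0, 0, 0, 0.08, 0, 0, 0, 0, 0, 0.11, 0, 0, 0, 0, 0, 0.14, 0, 0, 0, 0, 0, 0.16, 0, 0, 0, 0, 0, 0.16, 0, 0, 0, 0, 0, 0.16, 0, 0, 0])

```text
clock: 16.35
eef_pos: [580.5, -67.8, 119.8]
tool_rot: [1.0, 0.008, 0.0, -0.0]
force: [0.2, -0.2, -0.3]
opening: 38.7
finger_force: 82.2
```

Call:
arm_command(plan=[0, 0, 0.006, 0, 0, 0, 0, 0, 0.012, 0, 0, 0, 0, 0, 0.012, 0, 0, 0, 0, 0, 0.012, 0, 0, 0], force=20)

```text
clock: 16.75
eef_pos: [580.5, -67.7, 117.9]
tool_rot: [1.0, 0.009, 0.0, -0.0]
force: [0.9, 0.3, 0.4]
opening: 38.9
finger_force: 82.2
```

Call:
arm_command(plan=[0, 0, 0, 0, 0, 0, 0, 0, 0, 0, 0, 0, 0, 0, 0, 0, 0, 0, 0, 0, 0, 0, 0, 0, 0, 0, 0, 0, 0, 0, 0, 0, 0, 0, 0, 0], jaw=0.8)

```text
clock: 17.35
eef_pos: [580.3, -67.7, 117.8]
tool_rot: [1.0, 0.009, 0.0, -0.0]
force: [0.0, -1.3, 0.7]
opening: 68.3
finger_force: 0.0
```

Run:
```python
from h import *
W=optics.read_camera("wrist")
s=observe();print(s["clock"],s["eef_pos"],s["force"],s["opening"],s["finger_force"])
save(W,"w6.png")
steps([([s["eef_pos"][0],s["eef_pos"][1],260],-89)])
```

```text
17.4 [580.2891531  -67.67570358 117.83183321] [ 1.17139389 -0.08760341 -0.22566197] 68.26101815217527 0.0
[np.float64(580.2891531020571), np.float64(-67.67570358477484), 260] -89 [ 0.    -0.    -0.948] [-0. -0. -0.]
```

View pics/w6.png

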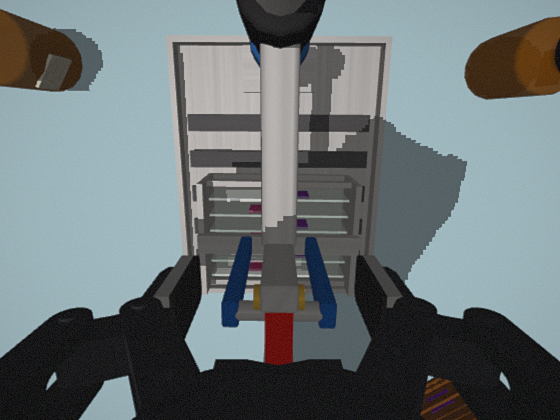

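The fingers are clear on both sides. The bar, at about (285,312) px, hangs under the red gate. I'll withdraw straight up.

Call:
arm_command(plan=[0, 0, -0.08, 0, 0, 0, 0, 0, -0.2, 0, 0, 0, 0, 0, -0.35, 0, 0, 0, 0, 0, -0.55, 0, 0, 0, 0, 0, -0.75, 0, 0, 0, 0, 0, -0.95, 0, 0, 0, 0, 0, -0.95, 0, 0, 0, 0, 0, -0.95, 0, 0, 0])

```text
clock: 18.2
eef_pos: [580.5, -67.8, 261.4]
tool_rot: [1.0, 0.009, 0.001, -0.0]
force: [-0.7, 0.5, -1.2]
opening: 68.1
finger_force: 0.0
```

Call:
arm_command(plan=[0, 0, 0, 0, 0, 0, 0, 0, 0, 0, 0, 0, 0, 0, 0, 0, 0, 0, 0, 0, 0, 0, 0, 0, 0, 0, 0, 0, 0, 0, 0, 0, 0, 0, 0, 0, 0, 0, 0, 0, 0, 0, 0, 0, 0, 0, 0, 0])

```text
clock: 19.0
eef_pos: [580.3, -67.7, 260.3]
tool_rot: [1.0, 0.009, 0.0, -0.0]
force: [0.1, 1.2, 0.1]
opening: 68.2
finger_force: 0.0
```

Call:
arm_command(plan=[0, 0, 0, 0, 0, 0, 0, 0, 0, 0, 0, 0, 0, 0, 0, 0, 0, 0, 0, 0, 0, 0, 0, 0, 0, 0, 0, 0, 0, 0, 0, 0, 0, 0, 0, 0, 0, 0, 0, 0, 0, 0, 0, 0, 0, 0, 0, 0])

```text
clock: 19.8
eef_pos: [580.3, -67.7, 260.3]
tool_rot: [1.0, 0.009, 0.0, -0.0]
force: [-0.3, -0.1, 1.0]
opening: 68.3
finger_force: 0.0
```

Run:
```python
from h import *
A=optics.read_camera("wrist")
for i in range(20):
    B=optics.read_camera("wrist")
    d=np.abs(A["image"].astype(int)-B["image"].astype(int)).max(2)>40
    if i%5==4: print(i,d.sum(),np.argwhere(d).mean(0) if d.any() else "")
s=observe();print(s["clock"],s["eef_pos"],s["force"])
save(B,"w7.png",(140,60,420,270),2)
```

```text
4 2 [156. 336.]
9 2 [156. 336.]
14 2 [156. 336.]
19 2 [156. 336.]
20.85 [580.28282289 -67.7238992  260.33098193] [ 0.9416687  -0.14232358 -0.10178521]
```

View pics/w7.png

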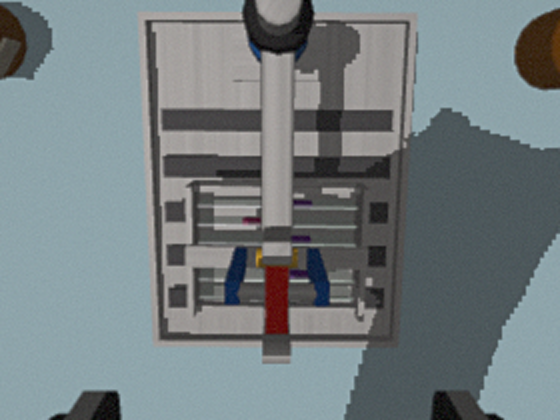

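The rack hangs still and centred at about (278,290) in the crop, with the bar under the shut red gate and the fingers clear. Handing in.

```bash
python3 -c "
from station import workorder
print(workorder.hand_in())"
```

```text
the job is handed in; nothing more can be done
None
```

The rack hangs still in the hook with the gate shut over its bar, after a tug of about 10 N held (at the top of the 5 to 10 N range, under the 20 N limit). I let go and handed the job in at about 21 s; the hand-in gave no verdict.

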